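# Drag the parts tray home by its far lip and latch it

### The job

Reach over the green parts tray, hook your fingertips behind the outside of its far lip (do not pinch the wall or pull from inside) and drag it gently towards the robot, between the guides of the aluminium dock, until it is fully home; keep it drawn firmly against the rubber stop for a moment, with some 5 to 10 N over what the dragging took. Then let go of it and swing the red-knobbed latch all the way shut behind the tray. Never push on the tray with more than 20 N, keep the box and the watch in it, and leave the things around it where they are.

Things in the scene. Friction and masses are not known exactly. Their poses are not given: they have to be found in the camera images.
- tray: loose open green parts tray on the bench, 64 (x) by 120 (y) by 30 (z) mm, walls and floor 4 mm, 0.35 to 0.6 kg plus contents. Origin: centre of its underside; +x points to its far wall (outer face at x = +32 mm). Starts 40 to 55 mm out along the dock's +x, up to 5 mm off centre and 0.1 rad askew; fingers that grip its wall by friction can also shift it sideways to centre it. Dragging it takes roughly 3 to 10 N
- tray_lip (a point): middle of the top outer edge of the tray's far wall: tray frame (+32, 0, +30) mm; hook behind this, low down
- dock: fixed U-shaped aluminium dock, 25 mm high. Origin, on the bench: where the tray's origin nominally is when home; +x points out of the mouth, away from the robot. Its rigid stop, rubber-faced, is clamped up to 4 mm nearer or farther (not measured): feel for it. Rails at y = +/-62.5 mm (2.5 mm beside the tray) run to x = -2 mm, then flare 17 degrees outward to x = +30 mm
- latch (a joint): angle (rad) of the latch, a steel arm on a vertical pivot right of the dock. 0 = arm along the dock's +x (open); starts open at -0.35 to -0.1 (swung outward); grows as the arm swings inward, anticlockwise from above, to its end stop 1.571 = shut, across behind the tray's far wall. Friction 0.06 N m: stays where left. Shut, its pad clears a home tray by 2 to 10 mm
- latch_pivot (a point): on the latch's pivot axis, dock frame (+48, -86, +16) mm
- latch_knob (a point): centre of the red round knob (16 mm diameter, upright, from 36 to 62 mm above the bench) on the end of the latch arm, 54 mm from the pivot axis; the arm below it lies 9 to 24 mm above the bench. It can be pushed or caged from above
- hanging_motor (a point): obstacle: middle of a fixed black motor hanging left of the work, 100 mm wide, 160 mm high (lower end about 0.39 m above the bench), its handpiece hanging below it down to 80 mm over the bench; keep the arm clear of it
- stone_box: small white and clear hinged box, 44 x 42 x 22 mm, loose in the tray; origin at the centre of its underside
- watch_case: wrist watch head, 50 x 34 x 10 mm, loose in the tray; origin at the centre of its underside
- dividers: bystander: steel dividers lying flat, 36 x 162 x 18 mm, origin at the centre of the underside; leave alone
- charcoal_lump: bystander: black charcoal lump, 36 x 58 x 32 mm; leave alone
- bur_dome_0: bystander: round bur box with clear dome, 54 mm across, 70 mm high; leave alone
There are look-alikes about, which are no part of the job. What is shaped like the stone_box but orange is not meant.

How it is judged:
By the outcome, as a careful person would: the job done as asked, in the order asked, and still so for the second after the job is handed in, with the robot touching nothing.
It also fails if it takes over 72 s, if anything falls off the work surface, if the arm or the gripper's body presses on something with over 40 N, if the wrist force passes 120 N, or if a joint passes its speed limit or range.

### The arm

A 6-joint arm with a two-finger parallel gripper is mounted at the origin on a cart in front of the work surface, level with it; the furniture and walls round the work are solid. World frame = base frame: x ahead of the robot, y to its left, z up, the work surface at z = 0. Lengths are in m, angles in rad, forces in N, time in s.
With the tool pointing down it reaches from about 0.4 to 0.825 m from the base axis. Payload 7 kg.
Tool frame: the origin (TCP) lies on the centre line of the jaws, within the pads' length; the fingertips stand 25 mm ahead of it and the grasp point (between the pads) lies 6 mm ahead of it; z points along the fingers, y is the direction in which the jaws open and shut (so a half turn about z gives the same grasp; the last joint's range is limited). The gripper opens to 88 mm and grips with 3 to 60 N. Pads are 19 mm wide; open, the fingers measure 130 mm over their backs; the gripper's body (78 mm by 193 mm) begins 47 mm behind the grasp point.
Start: joints at [-0.954, 0.359, 0.012, 0, -1.224, -0.288], TCP at [0.218, -0.639, 0.252] pointing down, gripper open.
Joint ranges: [-3.07, 3.07], [-1.43, 2.12], [-1.02, 1.25], [-3.03, 1.67], [-3.05, -0], [-3.03, 3.03]. Speed limits (rad/s): [2.39, 2.39, 3.01, 3.14, 3.14, 3.14].

### API

Orientations are given as [roll, pitch, yaw] about the fixed x, y, z axes, in that order (R = Rz(yaw) Ry(pitch) Rx(roll)).
In Python, from station import * gives the robot as it stands. The module is installed in compiled form; this text tells all that it offers.
- The arm moves only by the tool step_arm, never from a script. Its argument "commands" is text: rows parted by semicolons, each of 6 numbers parted by spaces: the shift along the tool's x, y, z in mm, then the turn, a rotation vector about the tool's x, y, z in rad. A call has 1 to 8 rows; each row shifts and turns the commanded pose from where the row before left it, along the tool's axes as they then stand; what a row does not reach is not made up. A row lasts 1/8 s, in which the tool goes at most 62.5 mm and 10.7 degrees, less where a joint would pass 70% of its speed; a pose out of reach is approached as far as the arm can. A call is refused whole if a number of a shift passes 62.5 or a number of a turn 0.188, either way. A call with a gripper value outside its range is refused whole. "jaw" is the finger opening in mm, from 0 to 87.6, set as the call begins (left out, the last holds). The fingers move at their own pace and stop on an object; "grip_force" is the grip in N (left out, the last holds). Time passes only in rows, so rows that do not move let the fingers close. It gives the time, the measured TCP pose, the force and the opening at its end, in the units of the state.
- get_state(): the state, without advancing time (a new reading comes with each control period).
- grab_frame(name): name is "scene" or "top" or "wrist"; returns a dict with "frame" (384x512x3 uint8, red, green, blue), "fovy" (degrees; the focal length in pixels is half the picture's height over the tangent of half this angle, whatever the lens; pixels are square), "cx", "cy" (the principal point, pixels), "k1" (the pictures are not rectified: a ray, as slopes to the right and down, at radius r is drawn at 1 + k1 r^2 times it, then the intrinsics apply), "rvec" (rotation vector, rad) and "tvec" (3), from world to camera coordinates, as OpenCV has them; the wrist camera has in their place "tool_from_camera" (4x4, takes a point from camera to tool coordinates, whose origin is the TCP and whose axes are the flange's). Camera axes: x right, y down, z forward; pixel columns grow to the right and rows downward; lengths in m; the calibration is good to about 2 mm. A picture is of the moment at which its call begins: read the wrist's pose just before it. There is no depth.
- job_done(): hands the job in, once; it reports no verdict.
Trained networks look in a picture, given as the dict that the camera call returned (one of the last four; its "shot" number tells which), for a name from the list of things; names that differ only in an ending like _2 or _b are one class to them, and where a whole thing is asked for, a point or a joint stands for the part that bears it (a point fixed in the world has none). Each returns a list of dicts, best first, with "conf" (0 to 1); they miss things now and then, are a little off and sometimes report something else, mostly with a low value. They report only what shows in the picture. A call takes as long as a camera call. They do not tell look-alikes from the thing itself.
- recognise(picture, name): "pixel" ([column, row] in pixels, amid what is visible of it).
The state is a dict: "t": time; "q": joint angles; "qd": joint speeds; "joint_efforts": joint torques, N m; "eef_pos": TCP position; "ee_rot": TCP orientation; "force": force on the tool from outside, world axes, zero at the start; "moment": the same for the moment, N m; "width": finger opening in m.
Only numpy, scipy, OpenCV 4.12 (cv2) and the standard library are available. Lean on these libraries where they do the work, as an engineer would, in place of code of your own. Each camera call takes 0.05 s, during which the arm holds its last target.

## Working session

There is one attempt and no reset: what is moved stays moved. The work goes in short steps, Python scripts to look and compute and a tool call to move; the robot and the scene stay as the last step left them, time stands still between calls to the robot, and variables do not carry over. Pictures are saved under pics/ and viewed, and the job is handed in when it is done.

Besides the shell and the picture viewer there is one more tool, called after "Call:" as name(argument=value, ...) on one line, values as JSON. step_arm: Moves the arm, as the interface text tells. Its arguments: {"type":"object","properties":{"commands":{"type":"string"},"jaw":{"type":"number"},"grip_force":{"type":"number"}},"required":["commands"]}

```bash
mkdir -p pics; cat > h.py <<'E'
from station import *
import numpy as np, cv2
def K(p):
    f=192/np.tan(np.radians(p["fovy"])/2); return f
def proj(p,X,T=None):
    X=np.atleast_2d(X).astype(float)
    if "rvec" in p:
        R=cv2.Rodrigues(np.array(p["rvec"],float))[0];t=np.array(p["tvec"],float).ravel()
    else: R,t=T
    c=X@R.T+t; s=c[:,:2]/c[:,2:]; r2=(s**2).sum(1,keepdims=True)
    return s*(1+p["k1"]*r2)*K(p)+[p["cx"],p["cy"]]
def ext(p):
    return cv2.Rodrigues(np.array(p["rvec"],float))[0],np.array(p["tvec"],float).ravel()
def Rt(s): # tool pose
    from scipy.spatial.transform import Rotation as Ro
    return Ro.from_euler('xyz',s["ee_rot"]).as_matrix()
def wext(p,s):
    M=np.eye(4);M[:3,:3]=Rt(s);M[:3,3]=s["eef_pos"]
    C=np.linalg.inv(M@np.array(p["tool_from_camera"])); return C[:3,:3],C[:3,3]
def ray(p,uv,z,T=None):
    R,t=T if T is not None else ext(p)
    d=(np.array(uv,float)-[p["cx"],p["cy"]])/K(p)
    s=d.copy()
    for _ in range(30): s=d/(1+p["k1"]*(s@s))
    o=-R.T@t; v=R.T@np.array([s[0],s[1],1]); return o+v*(z-o[2])/v[2]
def save(p,n,crop=None,k=1):
    im=p["frame"][...,::-1]
    if crop: im=im[crop[1]:crop[3],crop[0]:crop[2]]
    cv2.imwrite("pics/"+n,cv2.resize(im,None,fx=k,fy=k,interpolation=cv2.INTER_CUBIC))
E
python3 - <<'E'
from h import *
import pickle
s=get_state();print({k:np.round(v,3) for k,v in s.items()})
d={}
for n in ("scene","top","wrist"):
    p=grab_frame(n);d[n]=p;save(p,n+"0.png",k=1.5)
    print(n,p["fovy"],p["k1"],p.get("tvec"))
    for w in ("tray","tray_lip","dock","latch_knob","hanging_motor","stone_box","watch_case"):
        print(w,[(np.round(r["pixel"]),round(r["conf"],2)) for r in recognise(p,w)][:3])
pickle.dump((s,d),open("d0.pkl","wb"))
E
```

```text
{'t': np.float64(0.0), 'q': array([-0.954,  0.359,  0.011, -0.   , -1.224, -0.288]), 'qd': array([-0.   , -0.002, -0.001,  0.001,  0.001,  0.001]), 'joint_efforts': array([ 1.0000e-03, -5.8272e+01,  2.9306e+01,  6.9970e+00,  7.0000e-03,
       -0.0000e+00]), 'eef_pos': array([ 0.218, -0.638,  0.251]), 'ee_rot': array([ 3.14 , -0.   , -2.813]), 'force': array([-0.115, -0.809,  0.282]), 'moment': array([ 0.035, -0.019,  0.072]), 'width': np.float64(0.088)}
scene 50.542266413635865 -0.05777248683395292 [0.43545443 0.475218   0.99993756]
tray [(array([233., 255.]), 0.85)]
tray_lip [(array([233., 255.]), 0.75), (array([199., 297.]), 0.19)]
dock [(array([253., 258.]), 0.55)]
latch_knob [(array([239., 235.]), 0.69)]Traceback (most recent call last):
  File "<stdin>", line 9, in <module>
ValueError: it knows: bur_dome, charcoal_lump, dividers, dock, latch, latch_knob, latch_pivot, stone_box, tray, tray_lip, watch_case
```

```bash
python3 - <<'E'
from h import *
import pickle
d={};s=get_state()
for n in ("scene","top","wrist"):
    p=grab_frame(n);d[n]=p;save(p,n+"0.png",k=1.5)
    print(n,p["fovy"],p["k1"],p.get("tvec"))
    if n=="wrist":continue
    for w in ("tray","tray_lip","dock","latch_knob","latch_pivot"):
        print(w,[(np.round(r["pixel"]),round(r["conf"],2),np.round(ray(p,r["pixel"],.02),3)) for r in recognise(p,w)][:3])
pickle.dump((s,d),open("d0.pkl","wb")); print(get_state()["t"])
E
```

```text
scene 50.542266413635865 -0.05777248683395292 [0.43545443 0.475218   0.99993756]
tray [(array([232., 254.]), 0.65, array([0.661, 0.068, 0.02 ]))]
tray_lip [(array([234., 254.]), 0.78, array([0.659, 0.062, 0.02 ]))]
dock [(array([253., 261.]), 0.87, array([0.59 , 0.037, 0.02 ])), (array([231., 260.]), 0.56, array([0.644, 0.088, 0.02 ]))]
latch_knob [(array([242., 234.]), 0.41, array([ 0.714, -0.021,  0.02 ]))]
latch_pivot [(array([250., 262.]), 0.62, array([0.597, 0.046, 0.02 ]))]
top 52.10799486706255 0.007794587486980254 [0.00920264 0.63675118 1.53630894]
tray [(array([239., 189.]), 0.68, array([0.653, 0.069, 0.02 ]))]
tray_lip [(array([260., 204.]), 0.58, array([ 0.59 , -0.016,  0.02 ])), (array([240., 187.]), 0.5, array([0.661, 0.064, 0.02 ]))]
dock [(array([256., 204.]), 0.79, array([ 0.593, -0.002,  0.02 ]))]
latch_knob [(array([306., 195.]), 0.46, array([ 0.632, -0.202,  0.02 ]))]
latch_pivot [(array([261., 205.]), 0.59, array([ 0.589, -0.018,  0.02 ]))]
wrist 65.12104173573259 -0.04768032832627395 None
0.9
```

View pics/scene0.png

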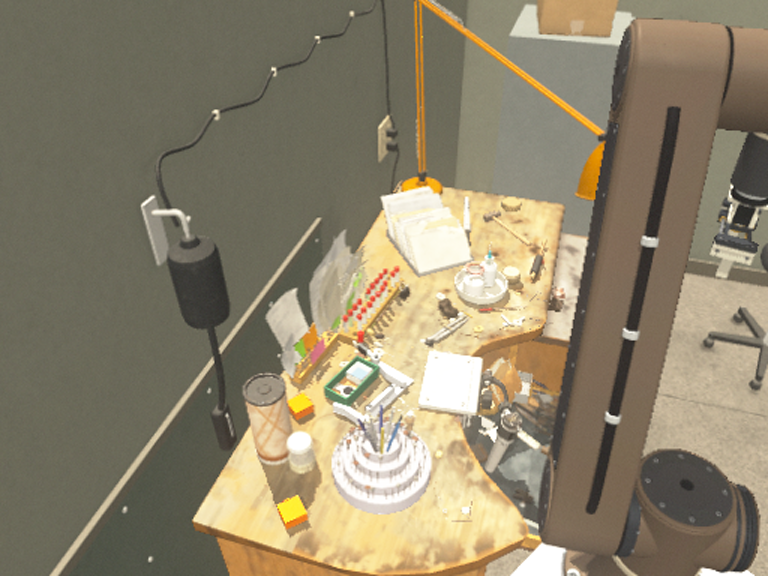

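View pics/top0.png

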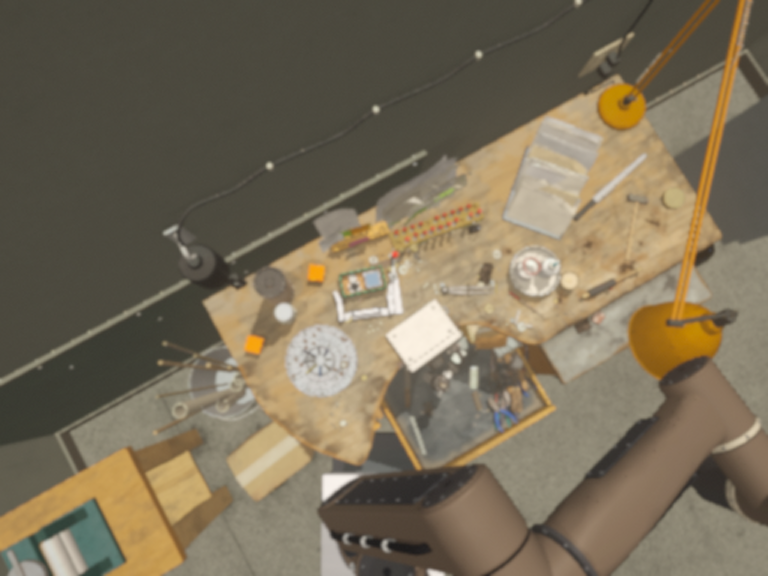

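View pics/wrist0.png

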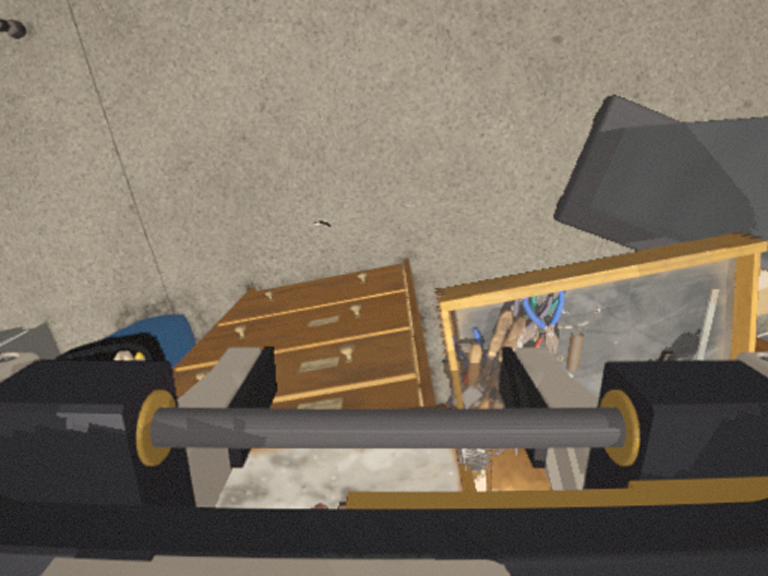

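```bash
python3 - <<'E'
from h import *
import pickle
s,d=pickle.load(open("d0.pkl","rb"))
save(d["top"],"topc.png",(190,140,310,230),6)
save(d["scene"],"scenec.png",(180,200,300,290),6)
print(ray(d["top"],(263,170),.05),ray(d["scene"],(241,227),.05))
E
```

```text
[ 0.72628874 -0.02625825  0.05      ] [ 0.71593425 -0.02031446  0.05      ]
```

View pics/topc.png

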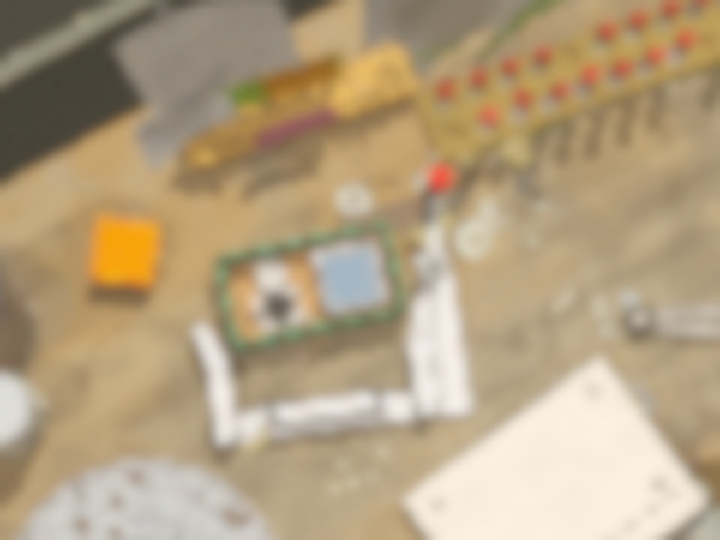

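View pics/scenec.png

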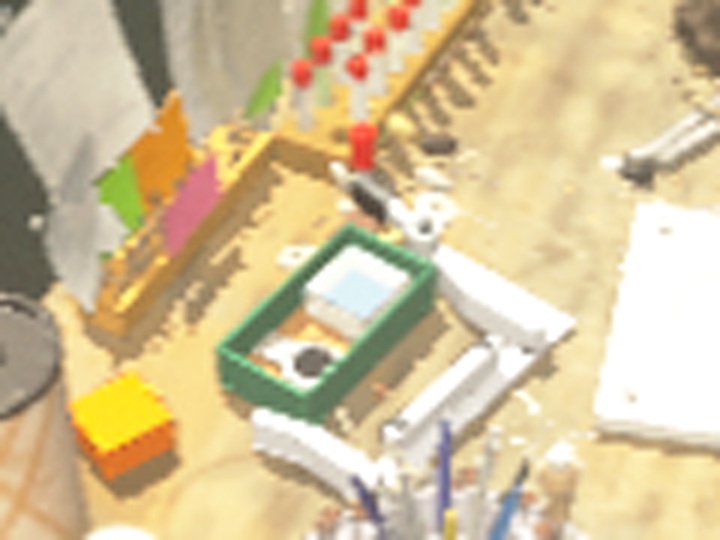

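```bash
cat >> h.py <<'E'
def tri(ps,uvs,Ts=None):
    A=np.zeros((3,3));b=np.zeros(3)
    for i,(p,uv) in enumerate(zip(ps,uvs)):
        T=Ts[i] if Ts else ext(p)
        o=-T[0].T@T[1];v=ray(p,uv,0,T)-o;v/=np.linalg.norm(v);M=np.eye(3)-np.outer(v,v);A+=M;b+=M@o
    return np.linalg.solve(A,b)
def delta(pos,yaw,roll=np.pi,pitch=0):
    """target pose -> tool-frame displacement (mm) and rotvec from current measured"""
    from scipy.spatial.transform import Rotation as Ro
    s=get_state();R=Rt(s)
    d=R.T@(np.array(pos)-s["eef_pos"])*1000
    w=Ro.from_matrix(R.T@Ro.from_euler('xyz',[roll,pitch,yaw]).as_matrix()).as_rotvec()
    print("now",np.round(s["eef_pos"],4),np.round(s["ee_rot"],3),"shift mm",np.round(d,1),"rot",np.round(w,3),"F",np.round(s["force"],2),"t",round(s["t"],2))
E
python3 - <<'E'
from h import *
import pickle
s,d=pickle.load(open("d0.pkl","rb"))
P=[d["top"],d["scene"]]
for n,a,b in (("motor",(200,262),(200,285)),("lamp head",(675,340),(592,170)),("bur tower",(320,362),(382,460)),("penc",(320,352),(380,430)),
  ("cyl",(270,280),(266,390)),("knob",(395,254),(361,338)),("holder",(440,225),(375,300)),("card",(340,218),(285,305)),("hand",(235,275),(225,430)),("orangebox",(316,270),(302,400)),("lampjoint",(740,5),(420,2)),("hook",(175,235),(180,225))):
    print(n,np.round(tri(P,[np.array(a)/1.5,np.array(b)/1.5]),3))
print(d["wrist"]["tool_from_camera"])
delta((.58,.03,.28),-2.94)
E
```

```text
motor [0.625 0.366 0.469]
lamp head [ 0.512 -0.589  0.362]
bur tower [0.44  0.168 0.052]
penc [0.461 0.16  0.115]
cyl [0.636 0.282 0.172]
knob [ 0.729 -0.029  0.043]
holder [ 0.813 -0.15   0.04 ]
card [0.794 0.117 0.186]
hand [0.653 0.375 0.12 ]
orangebox [0.684 0.181 0.028]
lampjoint [ 1.107 -0.614  0.614]
hook [0.649 0.374 0.567]
[[-6.85455085e-04 -9.53477853e-01 -3.01462292e-01  8.19328154e-02]
 [ 9.99999606e-01 -4.83276450e-04 -7.45238888e-04 -1.02198462e-03]
 [ 5.64879149e-04 -3.01462684e-01  9.53477808e-01 -1.32452663e-01]
 [ 0.00000000e+00  0.00000000e+00  0.00000000e+00  1.00000000e+00]]
now [ 0.2179 -0.6388  0.2516] [-3.142  0.    -2.813] shift mm [-558.6  516.1  -28.4] rot [-0.     0.     0.127] F [1.22 0.67 0.06] t 0.9
```

Call:
step_arm(commands="-40 37 -2 0 0 0;-40 37 -2 0 0 0;-40 37 -2 0 0 0;-40 37 -2 0 0 0;-40 37 -2 0 0 0;-40 37 -2 0 0 0;-40 37 -2 0 0 0")

```text
t: 1.78
eef_pos: [0.3999, -0.3017, 0.266]
ee_rot: [-3.141, 0.001, -2.813]
force: [0.9, -0.0, -0.7]
width: 0.0878
```

Call:
step_arm(commands="-40 37 -2 0 0 0;-40 37 -2 0 0 0;-40 37 -2 0 0 0;-40 37 -2 0 0 0;-40 37 -2 0 0 0;-40 37 -2 0 0 0;-40 37 -2 0 0 0;0 0 0 0 0 0.12")

```text
t: 2.78
eef_pos: [0.5821, 0.0353, 0.279]
ee_rot: [-3.142, -0.0, -2.932]
force: [-0.2, -1.2, -0.1]
width: 0.0878
```

```bash
python3 - <<'E'
from h import *
import pickle
s=get_state();p=grab_frame("wrist");save(p,"w1.png",k=1.5);T=wext(p,s)
print(np.round(s["eef_pos"],4),np.round(s["ee_rot"],3),s["t"])
for w in ("tray","tray_lip","dock","latch_knob","latch_pivot"):
    print(w,[(np.round(r["pixel"]),round(r["conf"],2),np.round(ray(p,r["pixel"],.02,T),3)) for r in recognise(p,w)][:3])
pickle.dump((s,p),open("w1.pkl","wb"))
E
```

```text
[0.5821 0.0353 0.279 ] [-3.142 -0.    -2.932] 2.775
tray [(array([ 29., 190.]), 0.68, array([ 0.684, -0.273,  0.02 ])), (array([267., 219.]), 0.67, array([0.658, 0.063, 0.02 ])), (array([223., 169.]), 0.33, array([ 0.6 , -0.01,  0.02]))]
tray_lip [(array([268., 221.]), 0.73, array([0.66 , 0.065, 0.02 ]))]
dock [(array([222., 169.]), 0.97, array([ 0.6  , -0.012,  0.02 ]))]
latch_knob [(array([198., 240.]), 0.64, array([ 0.709, -0.027,  0.02 ]))]
latch_pivot [(array([224., 168.]), 0.97, array([ 0.598, -0.009,  0.02 ])), (array([428., 194.]), 0.37, array([0.575, 0.273, 0.02 ]))]
```

View pics/w1.png

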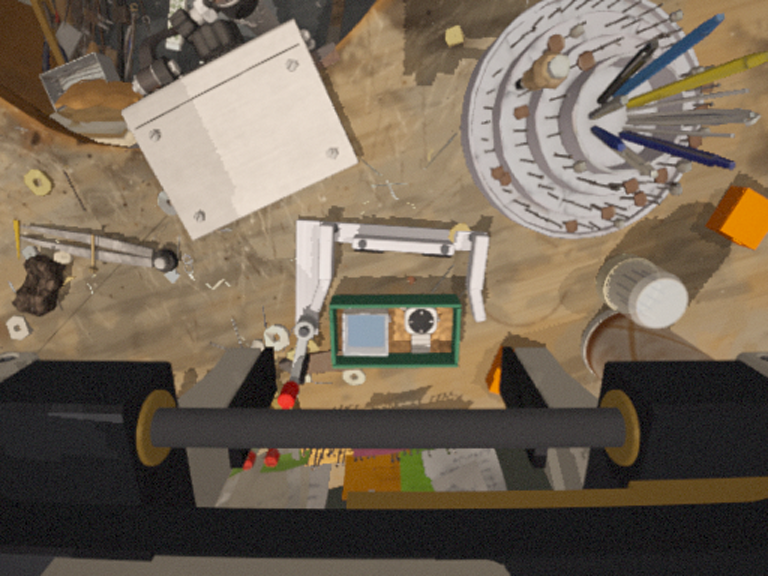

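```bash
python3 - <<'E'
from h import *
import pickle
s,p=pickle.load(open("w1.pkl","rb"))
save(p,"w1c.png",(180,135,340,255),5)
E
```

```text
(no output)
```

View pics/w1c.png

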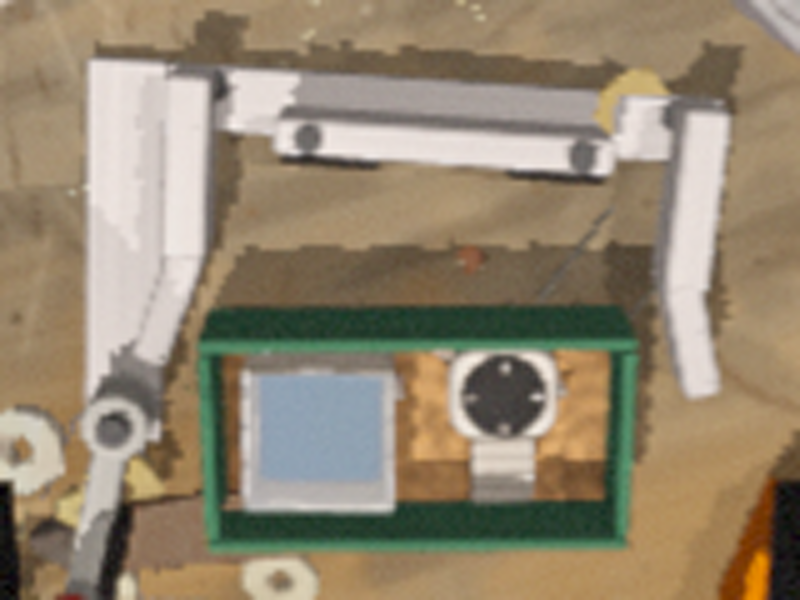

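```bash
cat > fit.py <<'E'
from h import *
import pickle
from scipy.optimize import least_squares
def fit(p,T,M,U,x0=(.6,.03,.2)):
    M=np.array(M)/1000.;U=np.array(U,float)
    def W(x):
        c,s_=np.cos(x[2]),np.sin(x[2]);return M@np.array([[c,-s_,0],[s_,c,0],[0,0,1]]).T+[x[0],x[1],0]
    r=least_squares(lambda x:(proj(p,W(x),T)-U).ravel(),x0,x_scale=(.01,.01,.1));return r.x,r.fun.reshape(-1,2)
E
python3 - <<'E'
from fit import *
s,p=pickle.load(open("w1.pkl","rb"));T=wext(p,s)
c=lambda L:np.array(L)/5.+[180-.4,135-.4]
D,r=fit(p,T,[(-2,-62.5,25),(30,-72.3,25),(-2,62.5,25),(30,72.3,25),(48,-86,25)],c([(208,255),(163,360),(664,287),(683,397),(113,427)]))
print("dock",D,np.round(r*1,1))
Y,r=fit(p,T,[(-32,-60,30),(-32,60,30),(32,60,30),(32,-60,30)],c([(203,350),(637,345),(628,547),(210,550)]))
print("tray",Y,np.round(r,1))
R=lambda a:np.array([[np.cos(a),-np.sin(a)],[np.sin(a),np.cos(a)]])
print("tray in dock mm",R(-D[2])@(Y[:2]-D[:2])*1000,Y[2]-D[2])
piv=D[:2]+R(D[2])@[.048,-.086]; k=ray(p,(288/1.5-.3,396/1.5-.3),.05,T)[:2]
print("pivot",piv,"knob",k,np.hypot(*(k-piv)),np.arctan2(*(k-piv)[::-1])-D[2])
np.save("dock.npy",D);np.save("tray.npy",Y)
E
```

```text
dock [0.6149767  0.05246737 0.13932215] [[-1.1 -0. ]
 [ 0.   0.9]
 [ 0.5 -0.2]
 [ 0.8  0.4]
 [-0.1 -1. ]]
tray [0.66317035 0.05871724 0.21715369] [[-1.3 -1.4]
 [ 1.  -1. ]
 [ 0.9  1.4]
 [-0.5  1.4]]
tray in dock mm [48.59460202 -0.50342777] 0.07783154711289089
pivot [ 0.67445458 -0.02603347] knob [ 0.73171562 -0.02725878] 0.05727415333883239 -0.16071759651077766
```

```bash
python3 - <<'E'
from fit import *
s,p=pickle.load(open("w1.pkl","rb"));T=wext(p,s)
D=np.load("dock.npy");Y=np.load("tray.npy")
im=cv2.resize(p["frame"][...,::-1],None,fx=4,fy=4,interpolation=cv2.INTER_CUBIC)
def dr(X0,M,col):
    c,s_=np.cos(X0[2]),np.sin(X0[2]);W=np.array(M)/1000.@np.array([[c,-s_,0],[s_,c,0],[0,0,1]]).T+[X0[0],X0[1],0]
    u=(proj(p,W,T)+.5)*4
    cv2.polylines(im,[u.round().astype(np.int32)],False,col,1)
for z,col in((30,(0,0,255)),(0,(255,0,0))): dr(Y,[(-32,-60,z),(-32,60,z),(32,60,z),(32,-60,z),(-32,-60,z)],col)
for sg in(-1,1): dr(D,[(-34,sg*62.5,25),(-2,sg*62.5,25),(30,sg*72.3,25)],(255,0,255))
dr(D,[(48,-86,0),(48,-86,40)],(0,255,255));dr(D,[(-32,-60,0),(-32,60,0)],(255,255,0))
cv2.imwrite("pics/ov1.png",im[520:1050,700:1400])
s0,d=pickle.load(open("d0.pkl","rb"))
for u in ((198.3,255),(225.8,225),(241.5,223)): print(np.round(ray(d["scene"],u,.01),3))
E
```

```text
[0.742 0.147 0.01 ]
[ 0.794 -0.014  0.01 ]
[ 0.764 -0.063  0.01 ]
```

View pics/ov1.png

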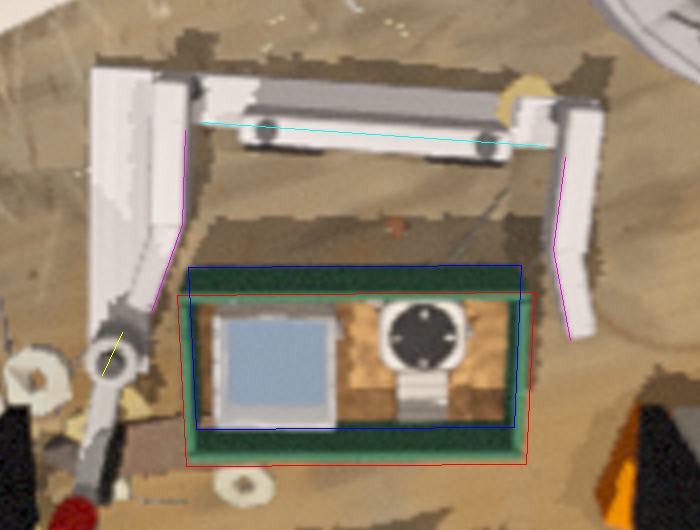

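```bash
python3 - <<'E'
from h import *
import pickle
s0,d=pickle.load(open("d0.pkl","rb"))
t=lambda a:np.array(a)/6+[190,140]; c=lambda a:np.array(a)/6+[180,200]
for n,a,b in (("green",(243,93),(120,170)),("pink",(290,122),(190,195)),("holderleftend",(185,165),(103,310)),("holder right",(415,85),(270,140)),("paper bottom left",(145,160),(60,270)),("paper toplft",(115,40),(5,40)),("redknob",(441,178),(362,145))):
    print(n,np.round(tri([d["top"],d["scene"]],[t(a),c(b)]),3))
E
```

```text
green [0.778 0.105 0.08 ]
pink [0.764 0.072 0.051]
holderleftend [0.741 0.147 0.027]
holder right [ 0.798 -0.013  0.017]
paper bottom left [0.735 0.171 0.079]
paper toplft [0.774 0.172 0.217]
redknob [ 0.728 -0.028  0.05 ]
```

```bash
python3 - <<'E'
from h import *
import pickle
s0,d=pickle.load(open("d0.pkl","rb"))
t=lambda a:np.array(a)/6+[190,140]; c=lambda a:np.array(a)/6+[180,200]
for n,a,b in (("bur1",(440,90),(302,72)),("bur2",(488,118),(358,68))):
    print(n,np.round(tri([d["top"],d["scene"]],[t(a),c(b)]),3))
delta((.714,.05,.13),-np.pi+.217)
E
```

```text
bur1 [ 0.782 -0.027  0.072]
bur2 [ 0.766 -0.058  0.067]
now [0.5804 0.0317 0.2798] [ 3.142  0.    -2.932] shift mm [-134.4   -9.9  149.8] rot [ 0.     0.    -0.007] F [-0.99  0.46 -0.18] t 3.08
```

Call:
step_arm(commands="-33 -3 37 0 0 0;-33 -3 37 0 0 0;-33 -3 37 0 0 0;-33 -3 37 0 0 -0.03;0 0 0 0 0 0", jaw=36)

```text
t: 3.7
eef_pos: [0.7116, 0.0467, 0.1265]
ee_rot: [-3.141, -0.007, -2.903]
force: [-0.5, 0.1, 0.1]
width: 0.0438
```

```bash
python3 - <<'E'
from h import *
import pickle
s=get_state();p=grab_frame("wrist");save(p,"w2.png",k=1.5)
sc=grab_frame("scene");save(sc,"s2.png",(140,150,300,290),5)
print(np.round(s["eef_pos"],4),np.round(s["ee_rot"],3),s["t"],s["width"])
pickle.dump((s,p,sc),open("w2.pkl","wb"))
E
```

```text
[0.7116 0.0467 0.1265] [-3.141 -0.007 -2.903] 3.7 0.04381055537343182
```

View pics/w2.png

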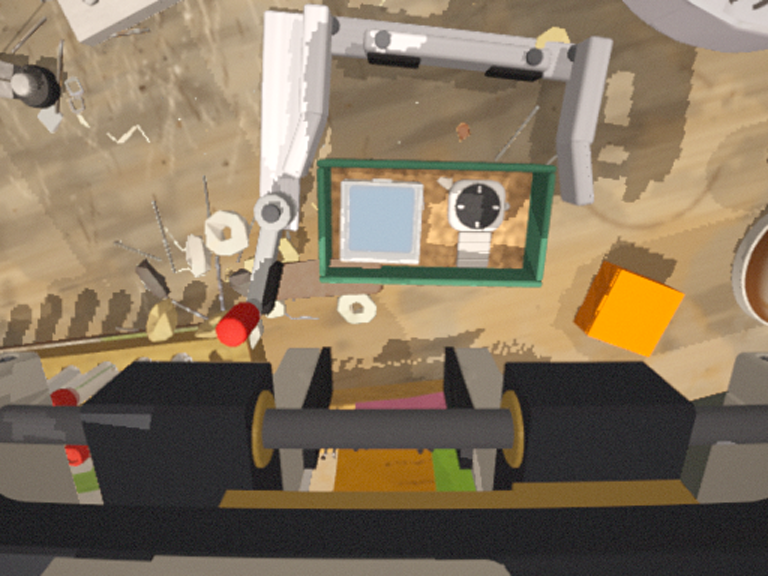

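View pics/s2.png

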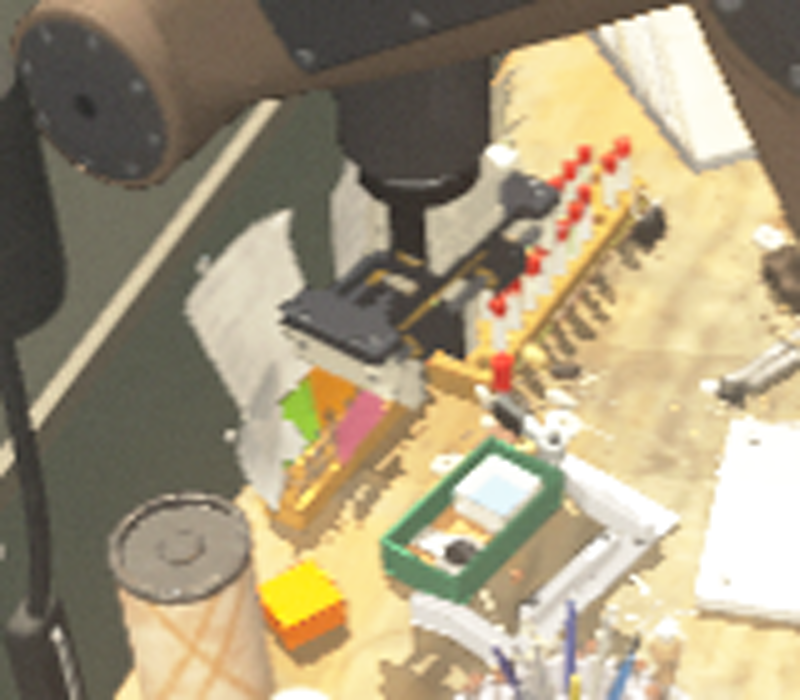

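```bash
python3 - <<'E'
from h import *
import pickle
s,p,sc=pickle.load(open("w2.pkl","rb"))
save(p,"w2c.png",(150,0,410,240),3)
E
```

```text
(no output)
```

View pics/w2c.png

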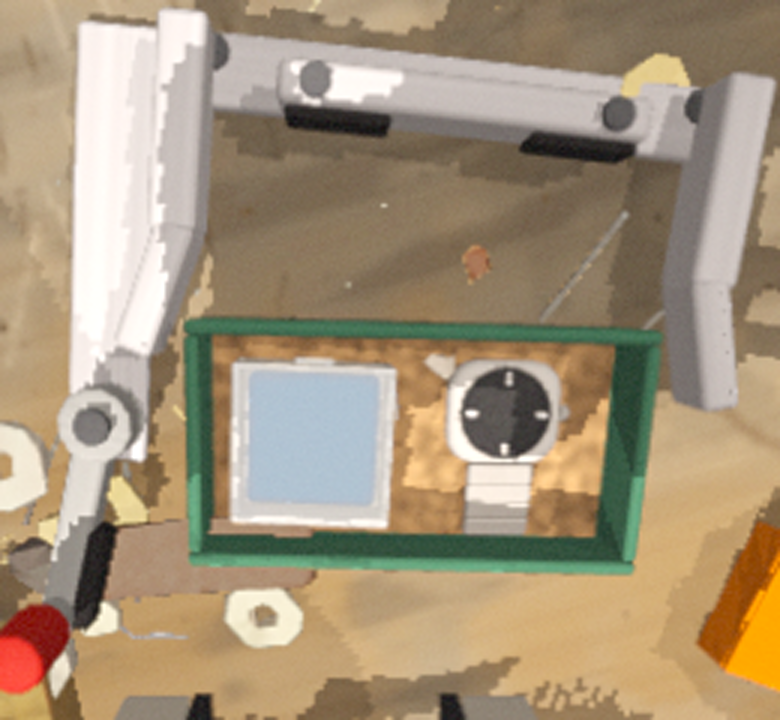

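```bash
python3 - <<'E'
from fit import *
s,p,sc=pickle.load(open("w2.pkl","rb"));T=wext(p,s)
c=lambda L:np.array(L)/3.+[150-.33,-.33]
D,r=fit(p,T,[(-2,-62.5,25),(-2,62.5,25),(30,72.3,25)],c([(191,228),(695,285),(707,407)]))
print("dock",D,np.round(r*1,1))
Y,r=fit(p,T,[(-32,-60,30),(-32,60,30),(32,60,30),(32,-60,30)],c([(185,320),(660,333),(632,571),(190,565)]))
print("tray",Y,np.round(r,1))
D0=np.load("dock.npy");Y0=np.load("tray.npy")
R=lambda a:np.array([[np.cos(a),-np.sin(a)],[np.sin(a),np.cos(a)]])
print("old-new mm",(D0-D)*1000,(Y0-Y)*1000)
print("tray in dock mm",R(-D[2])@(Y[:2]-D[:2])*1000,Y[2]-D[2])
im=cv2.resize(p["frame"][...,::-1],None,fx=3,fy=3,interpolation=cv2.INTER_CUBIC)
def dr(X0,M,col):
    c,s_=np.cos(X0[2]),np.sin(X0[2]);W=np.array(M)/1000.@np.array([[c,-s_,0],[s_,c,0],[0,0,1]]).T+[X0[0],X0[1],0]
    cv2.polylines(im,[((proj(p,W,T)+.5)*3).round().astype(np.int32)],False,col,1)
for z,col in((30,(0,0,255)),(0,(255,0,0))): dr(Y,[(-32,-60,z),(-32,60,z),(32,60,z),(32,-60,z),(-32,-60,z)],col)
for z in(0,25):
 for sg in(-1,1): dr(D,[(-34,sg*62.5,z),(-2,sg*62.5,z),(30,sg*72.3,z)],(255,0,255))
dr(D,[(48,-86,0),(48,-86,30)],(0,255,255));dr(D,[(-32,-60,0),(-32,60,0)],(255,255,0));dr(D,[(-32,-60,25),(-32,60,25)],(255,255,0))
cv2.imwrite("pics/ov2.png",im[0:720,450:1230])
np.save("dock2.npy",D);np.save("tray2.npy",Y)
g=s["eef_pos"]; print("tcp in tray",R(-Y[2])@(g[:2]-Y[:2])*1000)
# burs: tri w scene and wrist
k=ray(p,(57/3/1+150,60),.05,T)
print("knob",np.round(ray(p,(150+35/3,640/3),.062,T),3),"orangebox corner",np.round(ray(p,(605/1.5,262/1.5),.025,T),3))
E
```

```text
dock [0.61640354 0.05275914 0.14592939] [[ 0.6  0.2]
 [-0.3 -1.8]
 [-0.3  1.6]]
tray [0.6630202  0.05789636 0.21824055] [[-1.8 -0.7]
 [ 1.9 -1.3]
 [ 1.3  1.9]
 [-1.4  1. ]]
old-new mm [-1.42684274 -0.29176594 -6.60724317] [ 0.15015337  0.82088401 -1.08685681]
tray in dock mm [46.86818789 -1.69600043] 0.07231116075399735
tcp in tray [ 45.0326458  -21.49694546]
knob [ 0.723 -0.022  0.062] orangebox corner [0.66  0.154 0.025]
```

View pics/ov2.png

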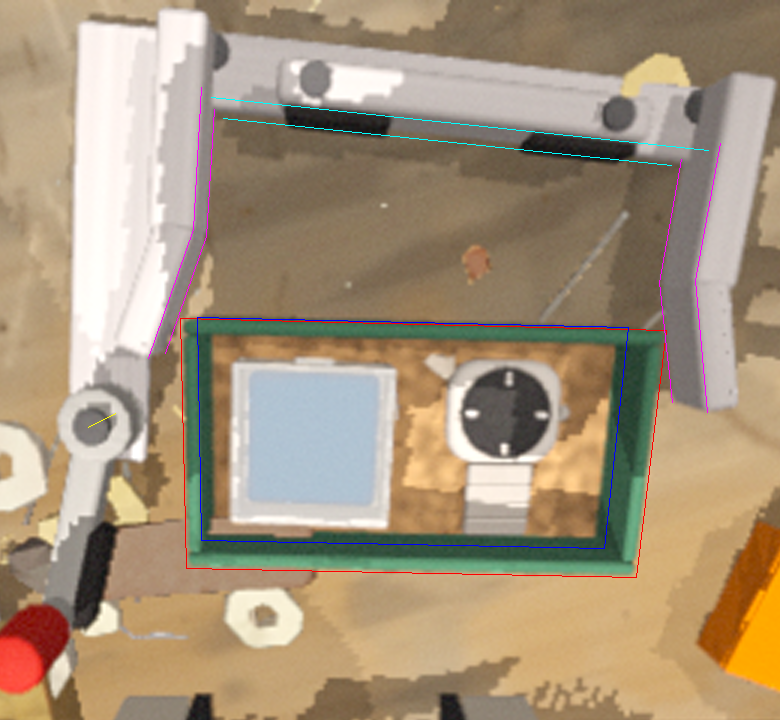

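```bash
python3 - <<'E'
from h import *
delta((.7144,.0478,.07),-np.pi+.18)
E
```

```text
now [0.7121 0.0471 0.1311] [-3.141e+00 -1.000e-03 -2.903e+00] shift mm [-2.4  0.2 61.1] rot [-0.    -0.001  0.059] F [-0.51 -0.53  0.84] t 3.8
```

Call:
step_arm(commands="-2 0 15 0 0 0.06;0 0 15 0 0 0;0 0 15 0 0 0;0 0 15 0 0 0;0 0 0 0 0 0;0 0 0 0 0 0")

```text
t: 4.55
eef_pos: [0.7145, 0.0484, 0.0718]
ee_rot: [-3.141, 0.0, -2.962]
force: [-1.0, 0.2, 0.4]
width: 0.0358
```

```bash
python3 - <<'E'
from h import *
delta((.7144,.0478,.037),-np.pi+.18); print(get_state()["width"])
p=grab_frame("wrist");save(p,"w3.png",k=1.5)
sc=grab_frame("scene");save(sc,"s3.png",(170,180,290,285),6)
E
```

```text
now [0.7145 0.0484 0.0718] [-3.141  0.    -2.962] shift mm [ 0.2 -0.5 34.8] rot [-0.     0.    -0.001] F [-0.97  0.2   0.38] t 4.55
0.03579738840935777
```

View pics/w3.png

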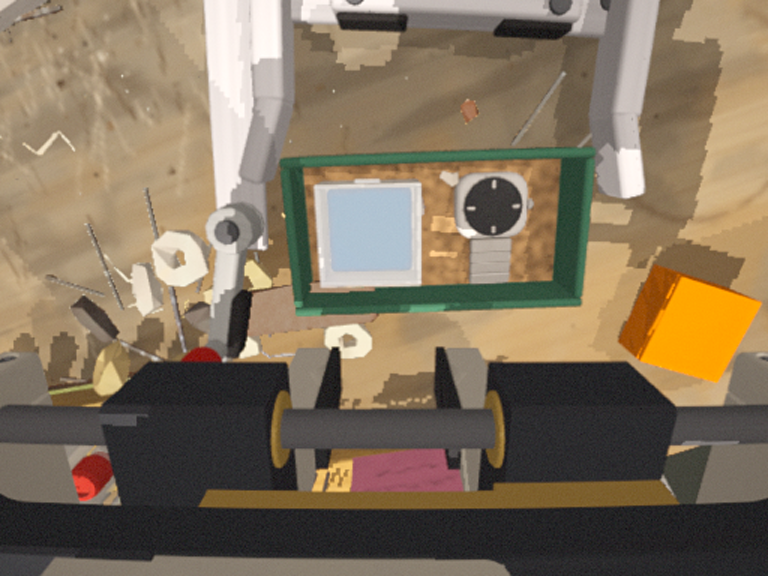

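View pics/s3.png

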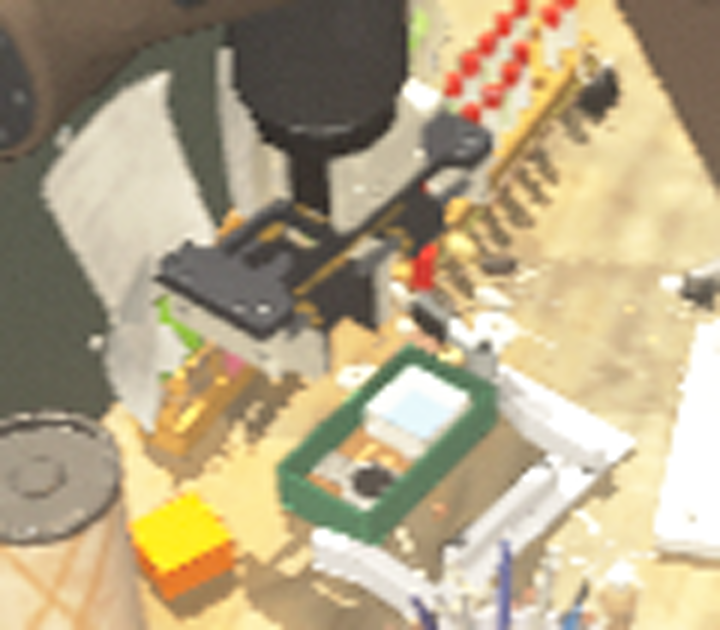

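```bash
python3 - <<'E'
from h import *
s=get_state();p=grab_frame("wrist");T=wext(p,s)
for uv in ((90,475),(103,462)):
  for z in (.06,.07,.08):
    X=ray(p,np.array(uv)/1.5,z,T); print(uv,z,np.round(X,3),"tool",np.round(Rt(s).T@(X-s["eef_pos"])*1000,0))
E
```

```text
(90, 475) 0.06 [ 0.777 -0.063  0.06 ] tool [ -42. -120.   12.]
(90, 475) 0.07 [ 0.767 -0.056  0.07 ] tool [ -33. -112.    2.]
(90, 475) 0.08 [ 0.757 -0.049  0.08 ] tool [ -25. -104.   -8.]
(103, 462) 0.06 [ 0.769 -0.057  0.06 ] tool [ -35. -113.   12.]
(103, 462) 0.07 [ 0.76  -0.051  0.07 ] tool [ -27. -106.    2.]
(103, 462) 0.08 [ 0.751 -0.045  0.08 ] tool [-19. -98.  -8.]
```

Call:
step_arm(commands="0 0 12 0 0 0;0 0 11 0 0 0;0 0 10 0 0 0;0 0 0 0 0 0;0 0 0 0 0 0")

```text
t: 5.32
eef_pos: [0.7144, 0.0483, 0.0386]
ee_rot: [-3.141, 0.0, -2.963]
force: [0.1, -0.1, -0.1]
width: 0.0363
```

```bash
python3 - <<'E'
from h import *
s=get_state();p=grab_frame("wrist");save(p,"w4.png",k=1.5);print(s["force"],s["eef_pos"])
E
```

```text
[ 0.05399647 -0.05582438 -0.0628755 ] [0.7143939  0.04832755 0.03856404]
```

View pics/w4.png

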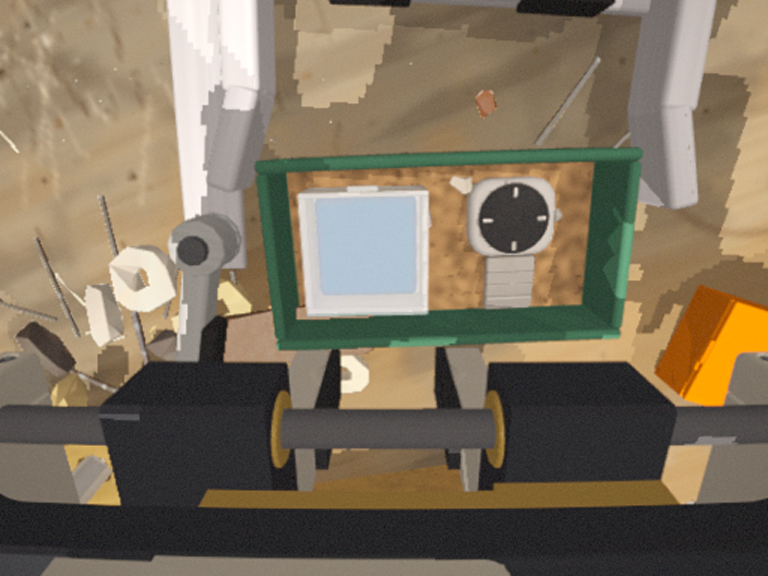

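Call:
step_arm(commands="0 0 4 0 0 0;1 0 0 0 0 0;1 0 0 0 0 0;1 0 0 0 0 0;1 0 0 0 0 0")

```text
t: 6.0
eef_pos: [0.7105, 0.0477, 0.0347]
ee_rot: [3.142, 0.001, -2.963]
force: [2.6, -0.1, -1.2]
width: 0.0363
```

Call:
step_arm(commands="1 0 0 0 0 0;1 0 0 0 0 0;1 0 0 0 0 0")

```text
t: 6.38
eef_pos: [0.7077, 0.047, 0.0347]
ee_rot: [-3.141, 0.001, -2.963]
force: [2.7, -1.7, 0.4]
width: 0.0359
```

Call:
step_arm(commands="1 0 0 0 0 0;1 0 0 0 0 0;1 0 0 0 0 0")

```text
t: 6.75
eef_pos: [0.7047, 0.0469, 0.0347]
ee_rot: [3.141, 0.001, -2.963]
force: [3.9, 0.3, -0.2]
width: 0.0357
```

Call:
step_arm(commands="1.5 0 0 0 0 0.01;1.5 0 0 0 0 0.01;1.5 0 0 0 0 0.01;1.5 0 0 0 0 0.01;1.5 0 0 0 0 0;1.5 0 0 0 0 0")

```text
t: 7.5
eef_pos: [0.6956, 0.0454, 0.0347]
ee_rot: [3.141, 0.001, -3.003]
force: [4.2, 1.0, 0.9]
width: 0.0359
```

```bash
python3 - <<'E'
from h import *
import pickle
s=get_state();p=grab_frame("wrist");save(p,"w5.png",k=1.5);print(s["force"],s["eef_pos"],s["ee_rot"])
pickle.dump((s,p),open("w5.pkl","wb"))
E
```

```text
[4.16219972 0.95733048 0.88668262] [0.69564944 0.04535426 0.03474933] [ 3.14142618e+00  5.81914573e-04 -3.00269795e+00]
```

View pics/w5.png

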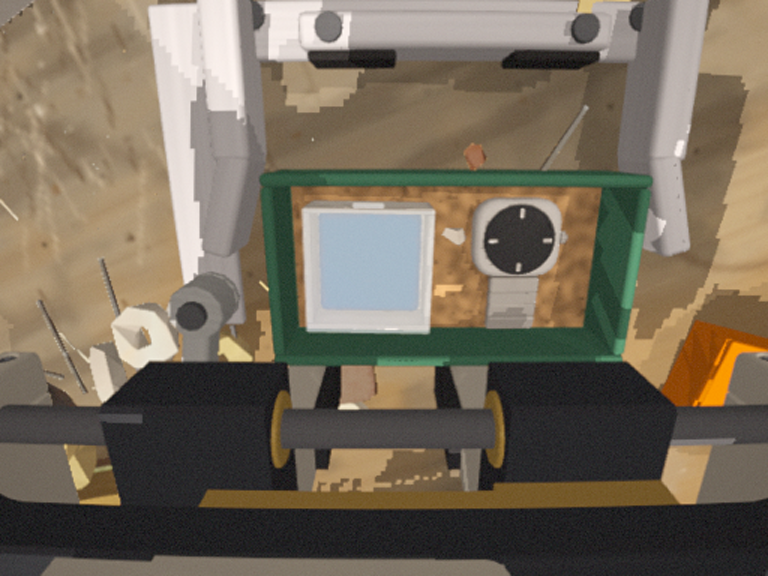

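```bash
python3 - <<'E'
from fit import *
s,p=pickle.load(open("w5.pkl","rb"));T=wext(p,s)
c=lambda L:(np.array(L)+.5)/1.5-.5
R=lambda a:np.array([[np.cos(a),-np.sin(a)],[np.sin(a),np.cos(a)]])
Y,r=fit(p,T,[(-32,-60,30),(-32,60,30),(32,60,30)],c([(261,175),(651,181),(628,362)]))
print("tray",Y,np.round(r,1))
D,r=fit(p,T,[(-2,-62.5,25),(-2,62.5,25),(30,72.3,25)],c([(247,157),(654,157),(665,250)]))
print(D,np.round(r,1))
for D in (D,np.load("dock.npy"),np.load("dock2.npy")):
  print("tray in dock",R(-D[2])@(Y[:2]-D[:2])*1000,Y[2]-D[2], "tcp in dock",R(-D[2])@(s["eef_pos"][:2]-D[:2])*1000)
im=cv2.resize(p["frame"][...,::-1],None,fx=2,fy=2,interpolation=cv2.INTER_CUBIC)
D=(np.load("dock.npy")+np.load("dock2.npy"))/2
def dr(X0,M,col):
    c,s_=np.cos(X0[2]),np.sin(X0[2]);W=np.array(M)/1000.@np.array([[c,-s_,0],[s_,c,0],[0,0,1]]).T+[X0[0],X0[1],0]
    cv2.polylines(im,[((proj(p,W,T)+.5)*2).round().astype(np.int32)],False,col,1)
for z,col in((30,(0,0,255)),): dr(Y,[(-32,-60,z),(-32,60,z),(32,60,z),(32,-60,z),(-32,-60,z)],col)
for z in(0,25):
 for sg in(-1,1): dr(D,[(-34,sg*62.5,z),(-2,sg*62.5,z),(30,sg*72.3,z)],(255,0,255))
cv2.imwrite("pics/ov5.png",im[0:550,150:950])
E
```

```text
tray [0.65105519 0.05966096 0.14340742] [[-2.6  1. ]
 [ 4.3 -3.4]
 [-1.7  3.9]]
[0.61566556 0.05259801 0.15060235] [[-0.9 -0.1]
 [-0.5 -2.4]
 [ 1.5  3.1]]
tray in dock [36.0487281   1.67336044] -0.007194933132269488 tcp in dock [ 77.9917302  -19.16203719]
tray in dock [36.72788777  2.11359468] 0.004085271600914264 tcp in dock [ 78.90324398 -18.24736177]
tray in dock [35.28694764  1.78969547] -0.002521971568311937 tcp in dock [ 77.32685445 -18.84947735]
```

View pics/ov5.png

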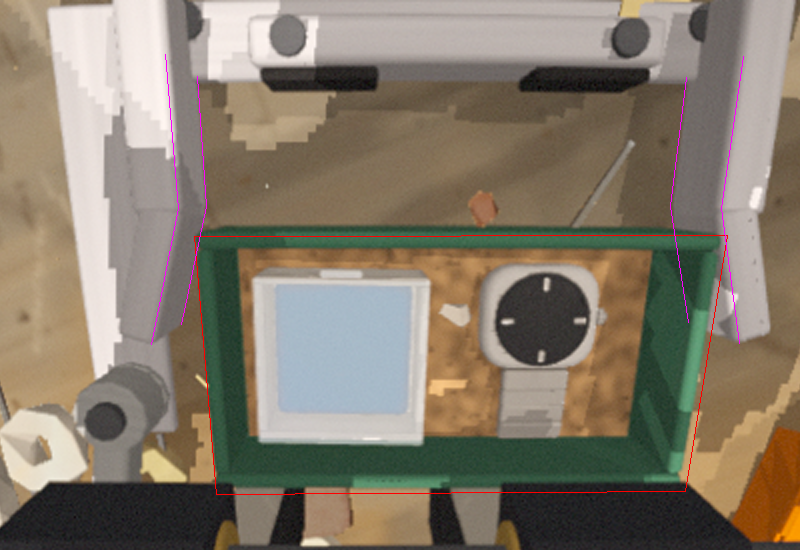

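Call:
step_arm(commands="1.5 -0.3 1 0 0 -0.004;1.5 -0.3 1 0 0 0;1.5 -0.3 1 0 0 0;1.5 -0.3 0 0 0 0;1.5 -0.3 0 0 0 0;1.5 -0.3 0 0 0 0")

```text
t: 8.3
eef_pos: [0.6883, 0.0428, 0.0327]
ee_rot: [3.141, 0.003, -2.998]
force: [5.7, 2.4, 3.7]
width: 0.0361
```

Call:
step_arm(commands="1.5 0 0 0 0 0;1.5 0 0 0 0 0;1.5 0 0 0 0 0;1.5 0 0 0 0 0")

```text
t: 8.8
eef_pos: [0.6824, 0.0418, 0.0327]
ee_rot: [3.141, 0.003, -2.998]
force: [5.4, 0.4, 3.4]
width: 0.0363
```

Call:
step_arm(commands="1.5 0 0 0 0 0;1.5 0 0 0 0 0;1.5 0 0 0 0 0;1.5 0 0 0 0 0")

```text
t: 9.3
eef_pos: [0.6765, 0.0409, 0.0327]
ee_rot: [3.141, 0.003, -2.998]
force: [6.3, 0.8, 4.9]
width: 0.0361
```

Call:
step_arm(commands="1 0 -1 0 0 0;1.5 0 0 0 0 0;1.5 0 0 0 0 0")

```text
t: 9.68
eef_pos: [0.6712, 0.0399, 0.0327]
ee_rot: [3.142, 0.001, -2.999]
force: [4.5, 1.4, 2.0]
width: 0.0357
```

```bash
python3 - <<'E'
from h import *
import pickle
s=get_state();p=grab_frame("wrist");save(p,"w6.png",k=1.5);print(s["force"],s["moment"],s["eef_pos"],s["ee_rot"])
pickle.dump((s,p),open("w6.pkl","wb"))
E
```

```text
[4.51830249 1.3534734  2.03598419] [ 0.40701786 -1.65117647 -0.12320153] [0.67120966 0.03991659 0.03270439] [ 3.14155796e+00  5.90609595e-04 -2.99867555e+00]
```

View pics/w6.png

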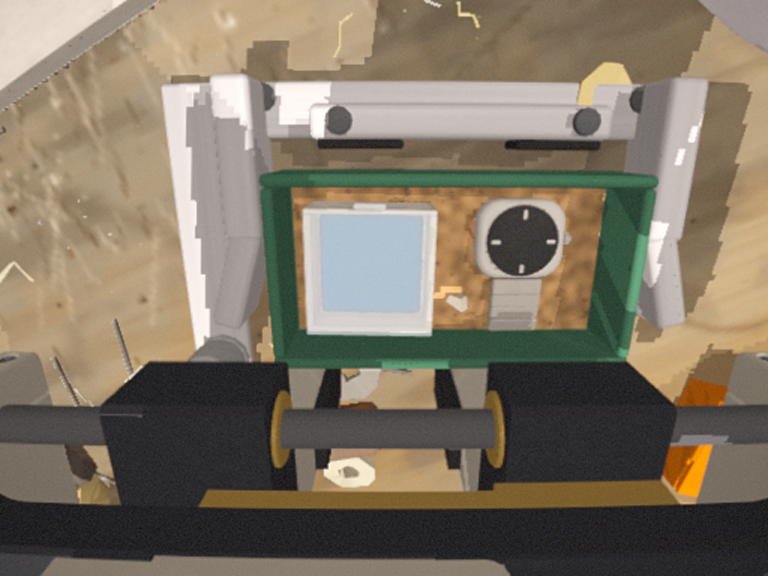

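Call:
step_arm(commands="1 0 0 0 0 0;1 0 0 0 0 0;1 0 0 0 0 0")

```text
t: 10.1
eef_pos: [0.6682, 0.0394, 0.0327]
ee_rot: [-3.142, 0.0, -2.999]
force: [4.6, 1.3, 2.9]
width: 0.0359
```

Call:
step_arm(commands="1 0 0 0 0 0;1 0 0 0 0 0;1 0 0 0 0 0")

```text
t: 10.48
eef_pos: [0.6652, 0.039, 0.0326]
ee_rot: [-3.142, 0.0, -2.999]
force: [5.6, 1.1, 3.0]
width: 0.0357
```

Call:
step_arm(commands="0.5 0 0 0 0 0;0.5 0 0 0 0 0")

```text
t: 10.72
eef_pos: [0.6644, 0.0389, 0.0327]
ee_rot: [-3.142, 0.001, -2.999]
force: [6.7, 0.2, 0.7]
width: 0.0361
```

Call:
step_arm(commands="0.5 0 0 0 0 0;0.5 0 0 0 0 0")

```text
t: 10.98
eef_pos: [0.6643, 0.0389, 0.0327]
ee_rot: [3.142, 0.002, -2.998]
force: [9.3, 0.2, -1.4]
width: 0.0359
```

Call:
step_arm(commands="0.5 0 0 0 0 0;0.5 0 0 0 0 0")

```text
t: 11.22
eef_pos: [0.6643, 0.0389, 0.0328]
ee_rot: [3.142, 0.004, -2.998]
force: [12.7, -0.6, -3.0]
width: 0.0358
```

Call:
step_arm(commands="0.3 0 0 0 0 0")

```text
t: 11.35
eef_pos: [0.6643, 0.0389, 0.0329]
ee_rot: [3.141, 0.005, -2.998]
force: [11.9, 0.7, -3.9]
width: 0.0358
```

```bash
python3 - <<'E'
from h import *
s=get_state();p=grab_frame("wrist");save(p,"w7.png",k=1.5);print(s["force"],get_state()["force"],s["eef_pos"],s["t"])
save(p,"w7c.png",(150,40,450,200),2.6)
E
```

```text
[11.9137614   0.7125704  -3.87557687] [11.41482416 -0.62939479 -3.75630455] [0.66425249 0.03889313 0.03292768] 11.35
```

View pics/w7c.png

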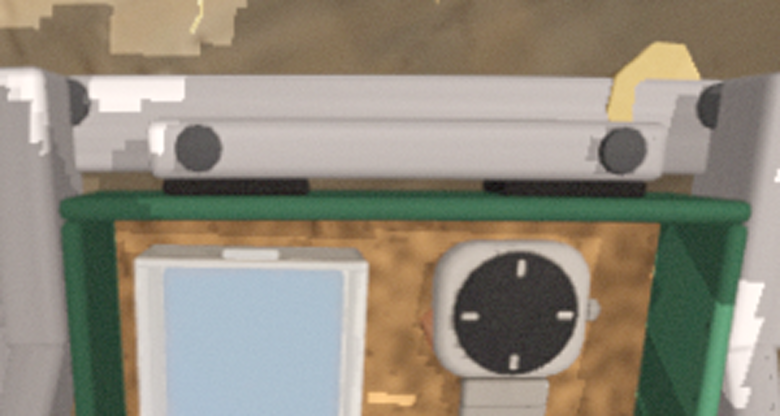

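Call:
step_arm(commands="0.3 0 0.6 0 0 0;0 0 0 0 0 0;0 0 0 0 0 0;0 0 0 0 0 0")

```text
t: 11.9
eef_pos: [0.6643, 0.0389, 0.0328]
ee_rot: [3.142, 0.005, -2.998]
force: [11.4, -0.1, -1.0]
width: 0.0359
```

Call:
step_arm(commands="0 0 0 0 0 0;0 0 0 0 0 0;0 0 0 0 0 0;0 0 0 0 0 0;0 0 0 0 0 0;0 0 0 0 0 0;0 0 0 0 0 0;0 0 0 0 0 0")

```text
t: 12.9
eef_pos: [0.6643, 0.0389, 0.0328]
ee_rot: [3.142, 0.005, -2.998]
force: [12.1, -0.4, -0.5]
width: 0.0362
```

Call:
step_arm(commands="-3 0 0 0 0 0;-5 0 0 0 0 0;-6 0 0 0 0 0;0 0 0 0 0 0;0 0 -20 0 0 0;0 0 -25 0 0 0;0 0 -30 0 0 0;0 0 -5 0 0 0")

```text
t: 13.9
eef_pos: [0.6762, 0.0407, 0.1143]
ee_rot: [3.141, 0.003, -2.998]
force: [0.6, -0.1, -1.2]
width: 0.0362
```

```bash
python3 - <<'E'
from h import *
import pickle
s=get_state();p=grab_frame("wrist");save(p,"w8.png",k=1.5);print(s["force"],s["eef_pos"],s["ee_rot"],s["q"])
pickle.dump((s,p),open("w8.pkl","wb"))
E
```

```text
[ 0.63969547 -0.11444044 -1.16942653] [0.67615934 0.04067272 0.11425166] [ 3.14127559e+00  2.97132462e-03 -2.99849545e+00] [ 3.47314940e-01  4.66914678e-01 -1.51503192e-01  3.59270027e-04
 -9.49404606e-01 -1.77522232e+00]
```

View pics/w8.png

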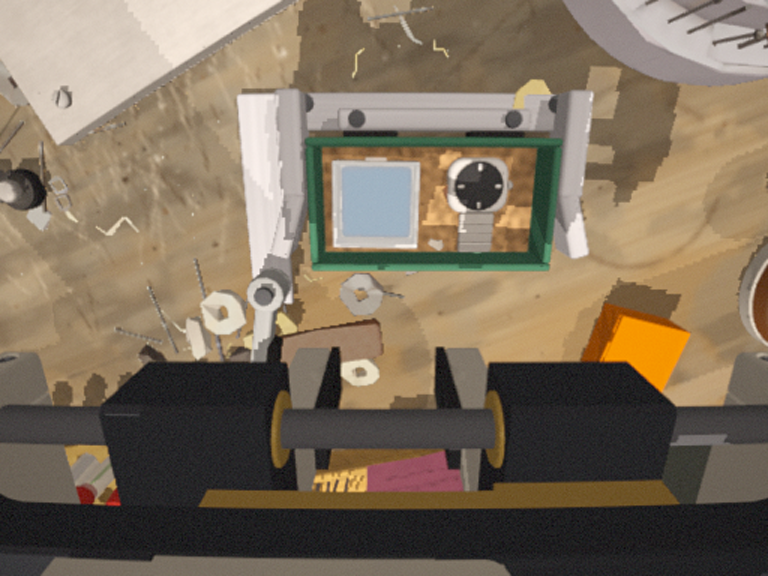

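Call:
step_arm(commands="-14 -25 0 0 0 0;-14 -25 0 0 0 0;-15 -25 0 0 0 0;0 0 0 0 0 0;0 0 0 0 0 0")

```text
t: 14.58
eef_pos: [0.7277, -0.0277, 0.1107]
ee_rot: [3.141, -0.002, -2.999]
force: [0.4, -0.5, 0.2]
width: 0.0362
```

```bash
python3 - <<'E'
from h import *
import pickle
delta((.7294,-.0268,.053),-2.998)
s=get_state();p=grab_frame("wrist");save(p,"w9.png",k=1.5)
sc=grab_frame("scene");save(sc,"s9.png",(170,180,290,285),6)
pickle.dump((s,p,sc),open("w9.pkl","wb"))
E
```

```text
now [ 0.7277 -0.0277  0.1107] [ 3.141e+00 -2.000e-03 -2.999e+00] shift mm [-1.9  0.6 57.6] rot [ 0.    -0.002 -0.001] F [ 0.39 -0.48  0.15] t 14.57
```

View pics/w9.png

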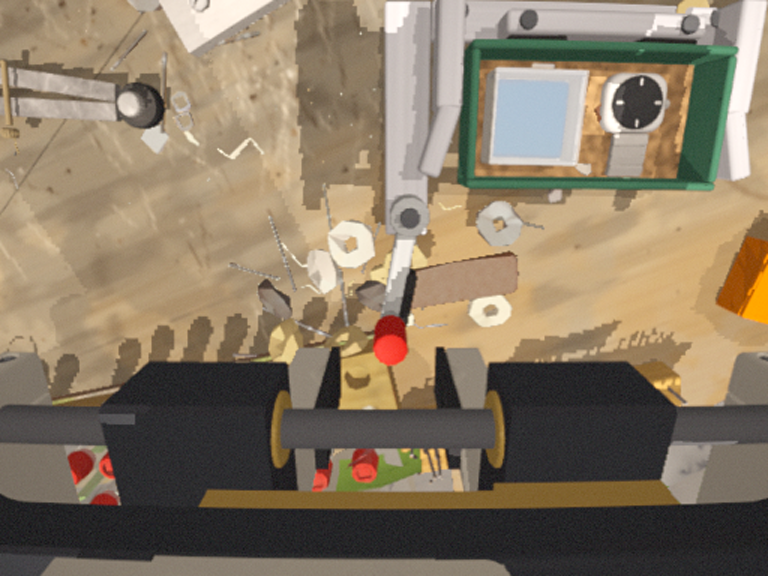

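View pics/s9.png

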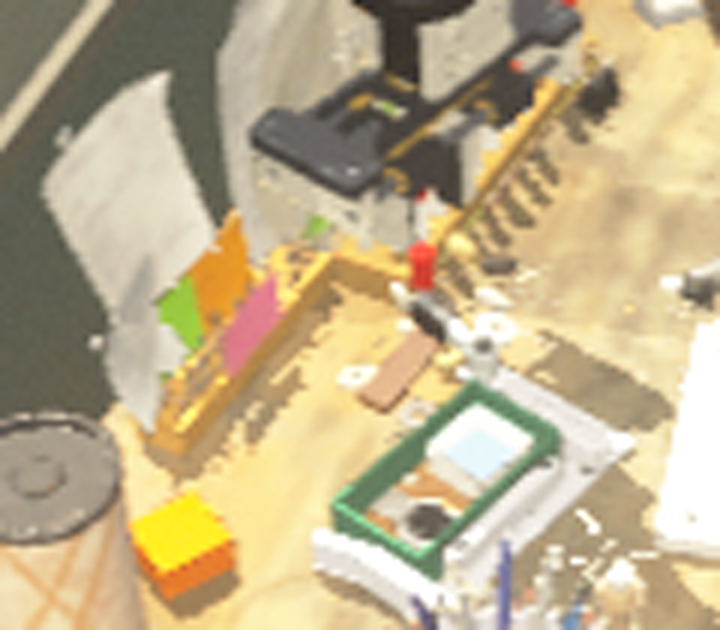

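```bash
python3 - <<'E'
from h import *
import pickle
s,p,sc=pickle.load(open("w9.pkl","rb"));T=wext(p,s)
R=Rt(s)
def f(n,uv,z):
    X=ray(p,(np.array(uv)+.5)/1.5-.5,z,T);print(n,np.round(X,4),"tool",np.round(R.T@(X-s["eef_pos"])*1000,1))
f("knobtop",(391,347),.062);f("bur",(365,463),.07);f("bur",(320,475),.07);f("bur",(80,465),.07);f("bur",(108,465),.07);f("pivot",(408,217),.025)
E
```

```text
knobtop [ 0.7291 -0.027   0.062 ] tool [-1.6  0.4 48.6]
bur [ 0.7852 -0.0311  0.07  ] tool [-56.5 -11.5  40.5]
bur [ 0.795 -0.051  0.07 ] tool [-63.4 -32.7  40.5]
bur [ 0.8078 -0.1651  0.07  ] tool [ -60.  -147.4   40.5]
bur [ 0.8054 -0.1513  0.07  ] tool [ -59.5 -133.4   40.5]
pivot [ 0.6768 -0.026   0.025 ] tool [49.9  8.8 85.8]
```

Call:
step_arm(commands="-1.6 0.4 15 0 0 0;0 0 15 0 0 0;0 0 15 0 0 0;0 0 10 0 0 0;0 0 0 0 0 0")

```text
t: 15.3
eef_pos: [0.7294, -0.0272, 0.0555]
ee_rot: [-3.141, -0.002, -2.999]
force: [0.3, 0.2, -0.4]
width: 0.0358
```

Call:
step_arm(commands="0 0 0 0 0 0;0 0 0 0 0 0;0 0 0 0 0 0;0 0 0 0 0 0;0 0 0 0 0 0", jaw=0, grip_force=8)

```text
t: 15.92
eef_pos: [0.7305, -0.0269, 0.0576]
ee_rot: [-3.142, 0.001, -2.999]
force: [-0.4, 0.5, 3.0]
width: 0.0157
```

```bash
cat > arc.py <<'E'
from h import *
import sys
def arc(n,dth,dphi,r=.054,piv=None):
    s=get_state();X=s["eef_pos"][:2];piv=np.array(piv)
    a0=np.arctan2(*(X-piv)[::-1]);psi=s["ee_rot"][2]
    print("F",np.round(s["force"],1),"pos",np.round(s["eef_pos"],4),"yaw",round(psi,3),"a0",round(a0,3),"r",np.hypot(*(X-piv)),"t",s["t"],s["width"])
    P=X
    for i in range(n):
        Q=piv+r*np.array([np.cos(a0+dth*(i+1)),np.sin(a0+dth*(i+1))])
        d=(Q-P)*1000; ex=np.array([np.cos(psi),np.sin(psi)]);ey=np.array([np.sin(psi),-np.cos(psi)])
        print("%.1f %.1f 0 0 0 %.3f"%(d@ex,d@ey,-dphi),end=";"); P=Q;psi+=dphi
    print()
E
python3 -c "
from arc import *
arc(8,.075,.045,piv=(.676,-.026))"
```

```text
F [-0.4  0.5  3. ] pos [ 0.7305 -0.0269  0.0576] yaw -2.999 a0 -0.017 r 0.05451896809776496 t 15.925 0.015705498657850963
0.0 4.1 0 0 0 -0.045;-0.4 4.0 0 0 0 -0.045;-0.3 4.0 0 0 0 -0.045;-0.1 4.0 0 0 0 -0.045;-0.0 4.0 0 0 0 -0.045;0.1 4.0 0 0 0 -0.045;0.2 4.0 0 0 0 -0.045;0.4 4.0 0 0 0 -0.045;
```

Call:
step_arm(commands="0 4.1 -1 0 0 -0.045;-0.4 4 0 0 0 -0.045;-0.3 4 0 0 0 -0.045;-0.1 4 0 0 0 -0.045")

```text
t: 16.42
eef_pos: [0.7286, -0.0115, 0.058]
ee_rot: [-3.141, 0.002, -2.817]
force: [4.9, -2.8, -1.5]
width: 0.0156
```

```bash
python3 -c "
from arc import *
arc(8,.075,.045,piv=(.676,-.026))
p=grab_frame('wrist');save(p,'w10.png',k=1.5)"
```

```text
F [ 4.9 -2.8 -1.5] pos [ 0.7286 -0.0115  0.058 ] yaw -2.817 a0 0.269 r 0.054571351256508666 t 16.425 0.01564342011033669
0.5 4.1 0 0 0 -0.045;0.0 4.0 0 0 0 -0.045;0.2 4.0 0 0 0 -0.045;0.3 4.0 0 0 0 -0.045;0.4 4.0 0 0 0 -0.045;0.5 4.0 0 0 0 -0.045;0.7 4.0 0 0 0 -0.045;0.8 4.0 0 0 0 -0.045;
```

View pics/w10.png

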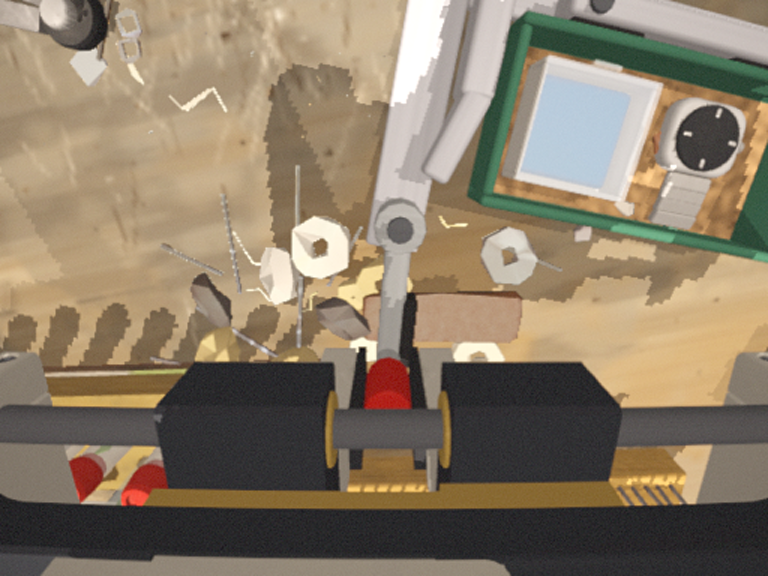

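Call:
step_arm(commands="-0.5 4 0 0 0 -0.045;0 4 0 0 0 -0.045;0.2 4 0 0 0 -0.045;0.3 4 0 0 0 -0.045;0.4 4 0 0 0 -0.045;0.5 4 0 0 0 -0.045;0.7 4 0 0 0 -0.045;0.8 4 0 0 0 -0.045")

```text
t: 17.48
eef_pos: [0.7118, 0.0158, 0.0581]
ee_rot: [-3.141, 0.001, -2.458]
force: [3.9, -1.0, -0.5]
width: 0.0157
```

```bash
python3 -c "
from arc import *
arc(8,.075,.045,r=.0545,piv=(.676,-.026))
p=grab_frame('wrist');save(p,'w11.png',k=1.5)"
```

```text
F [ 3.9 -1.  -0.5] pos [0.7118 0.0158 0.0581] yaw -2.458 a0 0.863 r 0.054981401723947484 t 17.475 0.01570100619626384
1.4 3.9 0 0 0 -0.045;1.0 4.0 0 0 0 -0.045;1.1 3.9 0 0 0 -0.045;1.2 3.9 0 0 0 -0.045;1.3 3.9 0 0 0 -0.045;1.5 3.8 0 0 0 -0.045;1.6 3.8 0 0 0 -0.045;1.7 3.7 0 0 0 -0.045;
```

View pics/w11.png

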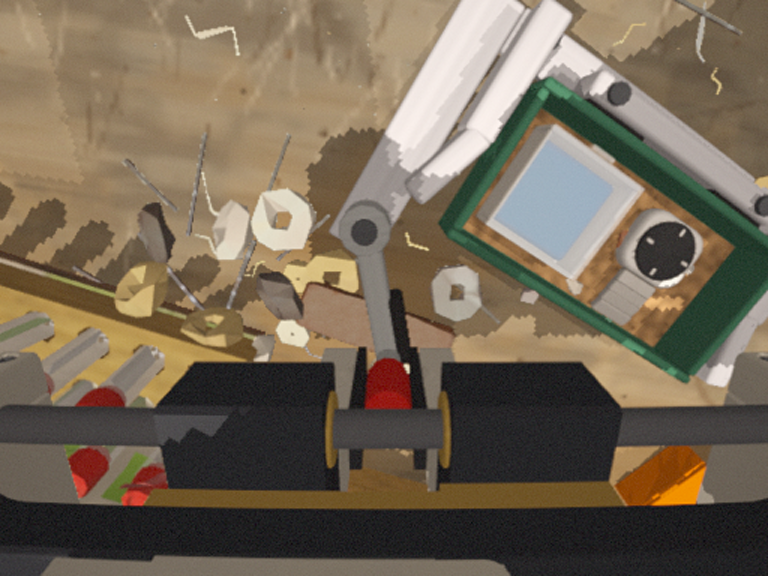

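Call:
step_arm(commands="1 3.9 -0.5 0 0 -0.045;1 4 -0.5 0 0 -0.045;1.1 3.9 -0.5 0 0 -0.045;1.2 3.9 -0.5 0 0 -0.045;1.3 3.9 -0.5 0 0 -0.045;1.5 3.8 -0.5 0 0 -0.045;1.6 3.8 -0.5 0 0 -0.045;1.7 3.7 -0.5 0 0 -0.045", grip_force=6)

```text
t: 18.52
eef_pos: [0.6799, 0.0282, 0.0602]
ee_rot: [3.139, -0.002, -2.099]
force: [1.7, -1.6, -8.2]
width: 0.0163
```

```bash
python3 -c "
from arc import *
arc(4,.075,.045,r=.055,piv=(.676,-.026))
p=grab_frame('wrist');save(p,'w12.png',k=1.5)"
```

```text
F [ 1.7 -1.6 -8.2] pos [0.6799 0.0282 0.0602] yaw -2.099 a0 1.5 r 0.054315954213436365 t 18.525 0.016279093343817188
1.3 3.9 0 0 0 -0.045;2.1 3.6 0 0 0 -0.045;2.2 3.5 0 0 0 -0.045;2.3 3.4 0 0 0 -0.045;
```

View pics/w12.png

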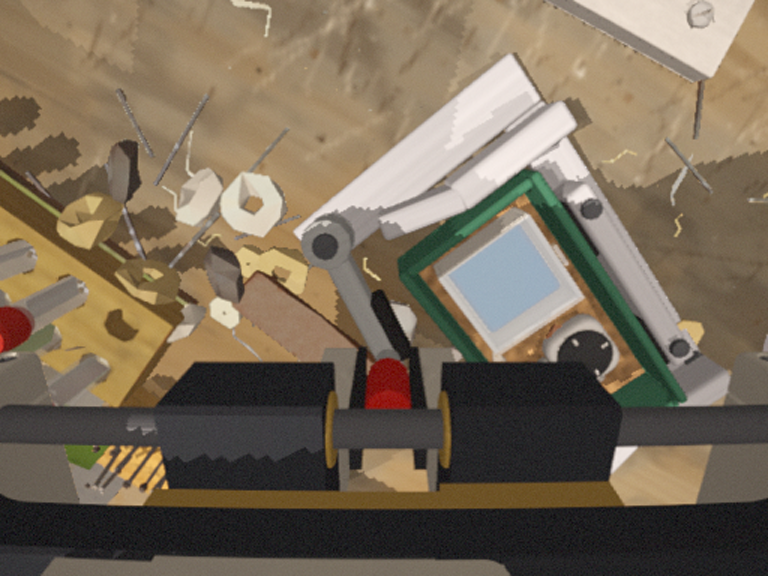

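Call:
step_arm(commands="0 0 0 0 0 0;0 0 0 0 0 0;0 0 0 0 0 0", jaw=24)

```text
t: 18.95
eef_pos: [0.6816, 0.0285, 0.0624]
ee_rot: [-3.141, 0.0, -2.099]
force: [0.9, 0.0, -1.2]
width: 0.0242
```

```bash
python3 -c "
from arc import *
arc(6,.075,0.0,r=.055,piv=(.676,-.026))"
```

```text
F [ 0.9  0.  -1.2] pos [0.6816 0.0285 0.0624] yaw -2.099 a0 1.468 r 0.05476350154924283 t 18.95 0.02416006687604708
1.6 3.8 0 0 0 -0.000;2.1 3.5 0 0 0 -0.000;2.4 3.4 0 0 0 -0.000;2.6 3.2 0 0 0 -0.000;2.9 3.0 0 0 0 -0.000;3.1 2.8 0 0 0 -0.000;
```

Call:
step_arm(commands="1.6 3.8 -1 0 0 0;2.1 3.5 0 0 0 0;2.4 3.4 0 0 0 0")

```text
t: 19.32
eef_pos: [0.6691, 0.0287, 0.0633]
ee_rot: [-3.141, 0.001, -2.099]
force: [1.2, 0.7, 0.4]
width: 0.0243
```

Call:
step_arm(commands="2.4 3 0 0 0 0")

```text
t: 19.45
eef_pos: [0.6651, 0.0281, 0.0632]
ee_rot: [-3.141, 0.0, -2.099]
force: [1.5, 0.0, -0.4]
width: 0.0239
```

Call:
step_arm(commands="1 1.5 0 0 0 0")

```text
t: 19.58
eef_pos: [0.6634, 0.0279, 0.0632]
ee_rot: [-3.141, 0.0, -2.099]
force: [4.2, -0.1, -0.4]
width: 0.0241
```

Call:
step_arm(commands="0.5 1 0 0 0 0")

```text
t: 19.7
eef_pos: [0.6632, 0.0279, 0.0632]
ee_rot: [-3.14, 0.001, -2.099]
force: [7.6, -2.6, -3.9]
width: 0.0236
```

Call:
step_arm(commands="0.3 0.5 0 0 0 0;0 0 0 0 0 0")

```text
t: 19.95
eef_pos: [0.6632, 0.0279, 0.0632]
ee_rot: [-3.139, 0.002, -2.099]
force: [6.4, -1.5, -3.0]
width: 0.0243
```

Call:
step_arm(commands="-1 -2.5 0 0 0 0;-1 -2.5 0 0 0 0;0 0 0 0 0 0;0 0 -10 0 0 0;0 0 -25 0 0 0;0 0 -30 0 0 0;0 0 -30 0 0 0;0 0 0 0 0 0")

```text
t: 20.95
eef_pos: [0.6685, 0.0275, 0.1619]
ee_rot: [-3.137, 0.004, -2.098]
force: [0.5, -0.0, -0.8]
width: 0.0236
```

```bash
python3 - <<'E'
from h import *
import pickle
s=get_state();p=grab_frame("wrist");save(p,"w13.png",k=1.5);print(s["force"],s["eef_pos"],s["ee_rot"],s["t"])
sc=grab_frame("scene");save(sc,"s13.png",(170,180,290,285),6)
pickle.dump((s,p),open("w13.pkl","wb"))
E
```

```text
[ 0.5266871  -0.03757553 -0.76028432] [0.66852412 0.0275031  0.16186735] [-3.13738046  0.00385818 -2.09828117] 20.95
```

View pics/w13.png

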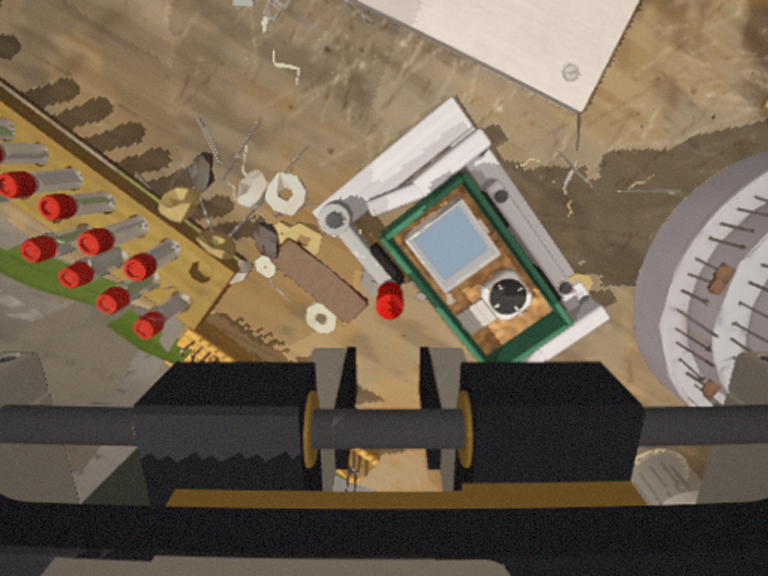

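View pics/s13.png

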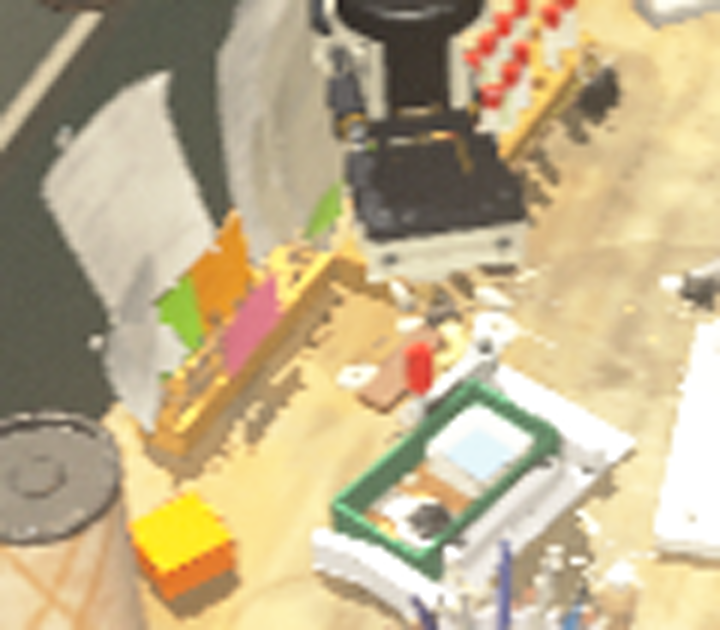

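```bash
python3 - <<'E'
from fit import *
s,p=pickle.load(open("w13.pkl","rb"));T=wext(p,s)
save(p,"w13c.png",(190,60,420,250),3.4)
D=(np.load("dock.npy")+np.load("dock2.npy"))/2
c=lambda u:(np.array(u)+.5)/1.5-.5
k=ray(p,c((389,305)),.062,T);pv=ray(p,c((336,217)),.027,T);print(k,pv)
d=(k-pv)[:2];print(np.hypot(*d),np.arctan2(d[1],d[0])-D[2])
d=k[:2]-[.676,-.026];print(np.hypot(*d),np.arctan2(d[1],d[0])-D[2])
E
```

```text
[0.66877944 0.02674691 0.062     ] [ 0.67439695 -0.02603396  0.027     ]
0.05307897060047641 1.5342021899977925
0.05323882901971048 1.5642155877011754
```

View pics/w13c.png

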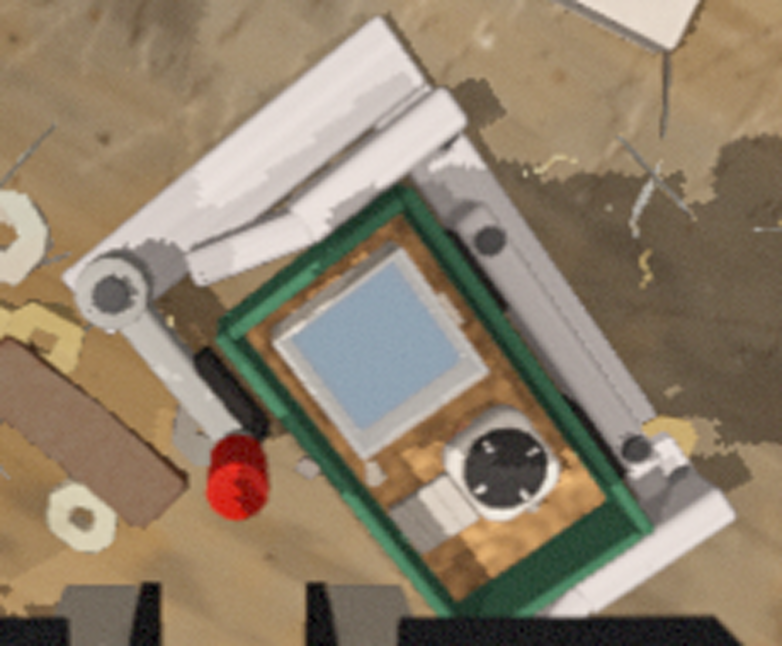

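```bash
python3 -c "
from station import *
print(get_state()['t'],get_state()['force']);print(job_done())"
```

```text
21.05 [ 0.01593075  0.32533549 -0.55207655]
the job is handed in; nothing more can be done
None
```

I dragged the tray home, swung the latch shut behind it and handed the job in at 21 s. No verdict came back.

- **Drag:** The fingertips were hooked low behind the outside of the tray's far lip. Pulling took about 3 to 6 N. The tray squared up between the rails and stopped dead about 4 mm short of its nominal home position, so the stop seems to be clamped farther out.
- **Hold:** I held the tray against the stop at about 12 N, roughly 6 to 8 N over the drag, for a bit over 1.5 s. The highest reading was 12.7 N, under the 20 N limit. The picture showed the tray's near wall against the rubber pads.
- **Latch:** I caged the red knob and swung it round until it stalled at about 8 N. I then backed off, so the robot was touching nothing. The pictures gave an angle of 1.53 or 1.56 rad, depending on which pivot estimate I used, against 1.571 for shut. The arm also looked parallel to the tray's far wall.
- **Final picture:** The box and watch were still in the tray, and the orange box had not moved. The dividers and charcoal were out of the final views, but the arm never went near them.
- **Unexpected readings:** There were brief vertical forces of 4 to 5 N on the fingers during the drag, and about 8 N when the closed fingers slid up the knob. I eased both off straight away.

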